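# Centre the egg cup on its serving stand

## Robot

A 6-joint arm with a two-finger parallel gripper is mounted at the origin on a cart in front of the work surface, level with it; the furniture and walls round the work are solid. World frame = base frame: x ahead of the robot, y to its left, z up, the work surface at z = 0. Lengths are in m, angles in rad, forces in N, time in s.
With the tool pointing down it reaches from about 0.375 to 0.925 m from the base axis. Payload 5.7 kg.
Tool frame: the origin (TCP) lies on the mounting face of the last link; the fingertips stand 182 mm ahead of it and the grasp point (between the pads) lies 163 mm ahead of it (bot.finger_overhang is the distance from the TCP to the fingertips, in m); z points along the fingers, x is the direction in which the jaws open and shut, and the axes are right-handed (so a half turn about z gives the same grasp; the last joint's range is limited). The gripper opens to 88 mm and grips with 3 to 60 N. Pads are 20 mm wide; open, the fingers measure 115 mm over their backs; the gripper's body (75 mm by 178 mm) begins 61 mm behind the grasp point.
Start: joints at [-1.233, 0.359, 1.51, -0, 1.272, -0.115], TCP at [0.262, -0.54, 0.405] pointing down, gripper open.
Joint ranges: [-2.97, 2.97], [-1.01, 2.36], [0.21, 2.38], [-0.96, 4.11], [0.2, 2.71], [-2.98, 2.98]. Speed limits (rad/s): [2.39, 2.39, 3.14, 3.14, 3.14, 3.14].

## Interface

Orientations are given as a unit quaternion [w, x, y, z].
In Python, from workcell import bot gives the robot as it stands. The module is installed in compiled form; this text tells all that it offers.
- The arm moves only by the tool send_rows, never from a script. Its argument "motion" is a list of rows, each a list of 3 entries, a list of its own where there are three numbers: the shift along the tool's x, y, z in mm, then the turn about the tool's z in degrees, then the finger opening in mm, from 0 to 87.8. In form: [[[dx, dy, dz], turn, gripper], ...]. A call has 1 to 20 rows; each row is the pose to reach, as a shift and turn from the pose commanded when the call began, along the tool's axes at that moment; what a row does not reach only later rows make up. A row lasts 1/12 s, in which the tool goes at most 41.7 mm and 7.16 degrees, less where a joint would pass 70% of its speed; a pose out of reach is approached as far as the arm can. A call with a gripper value outside its range is refused whole. The fingers move at their own pace and stop on an object; "squeeze" is the grip in N (left out, the last holds). Time passes only in rows, so rows that repeat a pose let the fingers close. It gives the time, the measured TCP pose, the force and the opening at its end, in the units of the state.
- bot.state(): the state, without advancing time (a new reading comes with each control period).
- bot.grab_frame(name): name is "side" or "top" or "wrist"; returns a dict with "img" (420x560x3 uint8, red, green, blue), "fx", "fy", "cx", "cy" (pixels), "extrinsics" (4x4, takes a point from camera to world coordinates). Camera axes: x right, y down, z forward; pixel columns grow to the right and rows downward; lengths in m; the calibration is good to about 2 mm. The wrist camera is an equidistant fisheye: a pixel r from the principal point sees the ray r / f radians off the axis. A picture is of the moment at which its call begins. There is no depth.
- bot.hand_in(): hands the job in, once; it reports no verdict.
Trained networks look in the newest picture that a camera, given by its name, has taken for a name from the list of things; names that differ only in an ending like _2 or _b are one class to them, and where a whole thing is asked for, a point or a joint stands for the part that bears it (a point fixed in the world has none). Each returns a list of dicts, best first, with "score" (0 to 1); they miss things now and then, are a little off and sometimes report something else, mostly with a low value. They report only what shows in the picture. A call takes as long as a camera call. They do not tell look-alikes from the thing itself.
- bot.regions_of(camera, name): "mask" (420x560 bool, what is visible of it) and "position" ([row, column] in pixels, amid what is visible of it).
The state is a dict: "time": time; "joint_positions": joint angles; "joint_velocities": joint speeds; "joint_efforts": joint torques, N m; "ee_pos": TCP position; "tcp_rot": TCP orientation; "contact_force": force on the tool from outside, world axes, zero at the start; "ft_torque": the same for the moment, N m; "finger_gap": finger opening in m.
Only numpy, scipy, OpenCV 4.12 (cv2) and the standard library are available. Lean on these libraries where they do the work, as an engineer would, in place of code of your own. Each camera call takes 0.05 s, during which the arm holds its last target. There are 200 camera calls.

## Task

The egg cup, with an egg sitting loosely in it, has been put down near the rim of its small round wooden stand. Nudge the cup gently with the fingertips until it stands upright in the middle of the stand, its foot wholly inside the dark ring and the egg still in it. Do not pinch, lift or tip the cup, and leave the stand, the salt shaker, the honey jar and the teaspoon where they are.

Things in the scene. Friction and masses are not known exactly. Their poses are not given: they have to be found in the camera images.
- stand: Loose, turned light-wood stand, 0.7 kg, standing on the worktop: a round flat top 100 mm in diameter and 40 mm above the worktop, with a thin dark ring (56 mm inner, 62 mm outer diameter, flush) inlaid about its centre. Origin at the centre of its underside, z up; the middle of the top is 40 mm above the origin.
- egg_cup: Loose blue ceramic egg cup, round, 0.11 kg, 42 mm tall. Foot 40 mm wide; widest (52 mm) at its belly, 22 to 27 mm above the foot, where an upright finger beside it makes contact; rim 49 mm. Slides when pushed slowly at the belly, tips when struck or pushed higher. Origin: centre of the foot's underside, z up. Starts on the stand 22 to 33 mm off its middle, in any direction.
- egg: Loose brown egg, about 0.055 kg, 39 mm in diameter, 54 mm long, standing on end in the cup with about 2 mm of play. Origin at its lower end, which rests 10 mm above the underside of the cup's foot; its top is 64 mm above the underside of the cup's foot, 104 mm above the worktop.
- salt_shaker: Bystander: glass salt shaker with a grey cap, 44 mm in diameter, 90 mm tall, standing on the worktop. Origin at the centre of its underside.
- honey: Bystander: squat jar with a red lid, 65 mm in diameter, 100 mm tall, standing on the worktop. Origin at the centre of its underside.
- teaspoon: Bystander: metal teaspoon lying on the worktop, 130 mm long (its own x), 26 mm wide, 11 mm high. Origin at the middle of its underside.
Mind the look-alikes: they are no part of the job. Several things have the shape of the egg_cup; the one meant has the colours described above.

How it is judged:
By the outcome, as a careful person would: the job done as asked, in the order asked, and still so for the second after the job is handed in, with the robot touching nothing.
It also fails if it takes over 64 s, if anything falls off the work surface, if the arm or the gripper's body presses on something with over 40 N, if the wrist force passes 120 N, or if a joint passes its speed limit or range.

## Working session

There is one attempt and no reset: what is moved stays moved. The work goes in short steps, Python scripts to look and compute and a tool call to move; the robot and the scene stay as the last step left them, time stands still between calls to the robot, and variables do not carry over. Pictures are saved under pics/ and viewed, about 8 in all and at most 12, crops included, and the job is handed in when it is done.

Besides the shell and the picture viewer there is one more tool, called after ">>>" as name(argument=value, ...) on one line, values as JSON. send_rows: Moves the arm, as the interface text tells. Its arguments: {"type":"object","properties":{"motion":{"type":"array","items":{"type":"array"}},"squeeze":{"type":"number"}},"required":["motion"]}

```bash
mkdir -p pics; cat > h.py <<'E'
import numpy as np,cv2
from workcell import bot
def save(f,n): cv2.imwrite('pics/'+n,f['img'][:,:,::-1])
def hit(f,u,v,z):
    R=np.array(f['extrinsics']);d=np.array([(u-f['cx'])/f['fx'],(v-f['cy'])/f['fy'],1]);d=R[:3,:3]@d
    o=R[:3,3];return o+d*(z-o[2])/d[2]
def proj(f,p):
    p=np.array(p);R=np.array(f['extrinsics']);q=R[:3,:3].T@(p-R[:3,3]);return q[0]/q[2]*f['fx']+f['cx'],q[1]/q[2]*f['fy']+f['cy']
E
python3 - <<'E'
from h import *
a=bot.grab_frame('top');b=bot.grab_frame('side')
cv2.imwrite('pics/a.png',cv2.resize(np.hstack([a['img'],b['img']]),(800,300))[:,:,::-1]);save(a,'top.png');save(b,'side.png')
for c,f in (('top',a),('side',b)):
  print(c,np.round(f['extrinsics'],3).tolist(),f['fx'],f['cx'],f['cy'])
  for n,z in (('stand',.04),('egg_cup',.08),('egg',.1),('salt_shaker',.09),('honey',.1),('teaspoon',.005)):
    for r in bot.regions_of(c,n):
      p=r['position'];print(c,n,round(r['score'],2),np.round(p),r['mask'].sum(),np.round(hit(f,p[1],p[0],z),3))
s=bot.state();print(s['ee_pos'],s['tcp_rot'],s['time'])
E
```

```text
top [[-0.008, -0.998, 0.064, 0.443], [-1.0, 0.007, -0.011, 0.059], [0.011, -0.064, -0.998, 1.17], [0.0, 0.0, 0.0, 1.0]] 508.78550487464196 278.9265983549575 206.35676404238973
top stand 0.94 [207. 292.] 1220 [0.513 0.017 0.04 ]
top egg_cup 0.89 [282. 284.] 396 [0.352 0.036 0.08 ]
top egg_cup 0.87 [231. 245.] 388 [0.46 0.12 0.08]
top egg_cup 0.74 [233. 307.] 186 [ 0.454 -0.013  0.08 ]
top egg 0.68 [225. 299.] 249 [0.472 0.005 0.1  ]
top salt_shaker 0.6 [123. 172.] 405 [0.693 0.275 0.09 ]
top honey 0.64 [206. 176.] 910 [0.513 0.263 0.1  ]
top honey 0.46 [236. 303.] 151 [ 0.449 -0.004  0.1  ]
top teaspoon 0.55 [245. 378.] 364 [ 0.428 -0.18   0.005]
top teaspoon 0.55 [210. 180.] 847 [0.511 0.273 0.005]
side [[-0.857, -0.18, 0.482, 0.053], [-0.515, 0.327, -0.793, 0.839], [-0.015, -0.928, -0.373, 0.41], [0.0, 0.0, 0.0, 1.0]] 422.405735197855 275.29185084688055 217.4279391850443
side stand 0.91 [221. 297.] 814 [0.477 0.047 0.04 ]
side egg_cup 0.89 [210. 312.] 315 [0.433 0.06  0.08 ]
side egg_cup 0.66 [242. 288.] 537 [0.398 0.228 0.08 ]
side egg_cup 0.58 [236. 351.] 497 [0.307 0.147 0.08 ]
side egg 0.65 [194. 309.] 132 [0.458 0.023 0.1  ]
side salt_shaker 0.79 [240. 150.] 738 [0.608 0.364 0.09 ]
side honey 0.74 [247. 229.] 1919 [0.452 0.333 0.1  ]
side teaspoon 0.32 [220. 296.] 791 [ 0.521 -0.031  0.005]
[ 0.26247615 -0.5395155   0.40461934] [-6.10889741e-05  8.47788089e-01 -5.30335130e-01 -5.27944074e-05] 0.7
```

View pics/top.png

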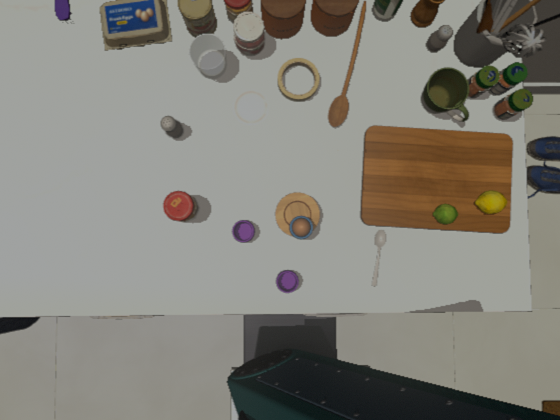

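View pics/side.png

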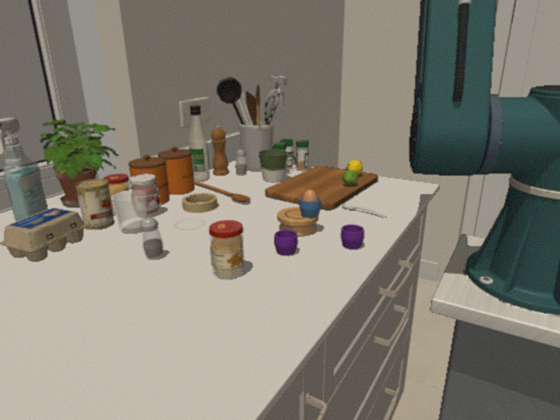

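Top view: the stand is at (298,214) and the blue cup with the brown egg is at (301,228). Look-alikes are the purple cups at (244,231) and (287,281). The blue one on the stand is the one meant, and I'll check it in a close crop.

```bash
python3 - <<'E'
from h import *
a=bot.grab_frame('top');i=a['img'][185:250,260:340]
cv2.imwrite('pics/c.png',cv2.resize(i,None,fx=9,fy=9,interpolation=cv2.INTER_CUBIC)[:,:,::-1])
r=bot.regions_of('top','stand')[0]['mask'];ys,xs=np.where(r);print(xs.min(),xs.max(),ys.min(),ys.max())
for z,pts in((.04,[(298,214)]),(.1,[(301,227)]),(.082,[(301,228)])):
  for p in pts: print(z,hit(a,*p,z))
E
```

```text
275 319 192 234
0.04 [0.49775836 0.0036504  0.04      ]
0.1 [0.46744711 0.00053929 0.1       ]
0.082 [ 4.65722896e-01 -4.18324274e-04  8.20000000e-02]
```

View pics/c.png

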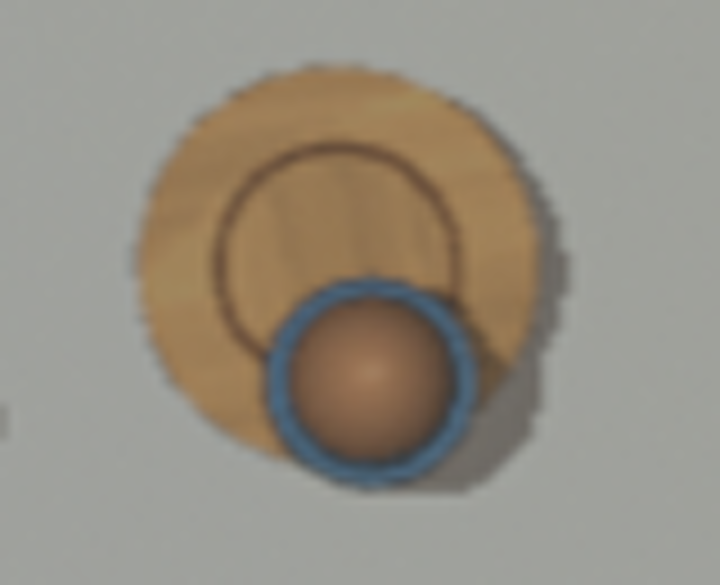

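```bash
cat > plan.py <<'E'
from h import *
from scipy.spatial.transform import Rotation as Ro
def rel(goal,push,top=True):
    s=bot.state();q=s['tcp_rot'];R=Ro.from_quat([q[1],q[2],q[3],q[0]]).as_matrix()
    ang=[np.degrees(np.arctan2(sg*-(R.T@push)[0],sg*(R.T@push)[1])) for sg in (1,-1)]
    print('t',s['time'],'pos',np.round(s['ee_pos'],4),'F',np.round(s['contact_force'],2),'gap',s['finger_gap'])
    print('R',np.round(R,3).tolist(),'shift mm',np.round(R.T@(goal-s['ee_pos'])*1000,1),'turn(+y/-y ahead)',np.round(ang,1))
E
python3 - <<'E'
from plan import *
a=bot.grab_frame('top')
S=hit(a,297.2,214.2,.04);C=hit(a,300.8,227.1,.08);d=S-C;d[2]=0;L=np.linalg.norm(d);p=d/L
print(S,C,L*1000,p)
g=C-p*.050;g[2]=.3;print(g);rel(g,p)
E
```

```text
[0.49732566 0.00543443 0.04      ] [ 4.67693807e-01 -1.18463854e-04  8.00000000e-02] 30.147662716232656 [0.98289065 0.18419002 0.        ]
[ 0.41854927 -0.00932796  0.3       ]
t 0.85 pos [ 0.2625 -0.5395  0.4046] F [-0.43  0.78 -0.3 ] gap 0.08810262104471106
R [[0.437, -0.899, -0.0], [-0.899, -0.437, 0.0], [-0.0, 0.0, -1.0]] shift mm [-408.5 -372.3  104.7] turn(+y/-y ahead) [-164.7   15.3]
```

>>> send_rows(motion=[[[-40,-36,0],2,60],[[-75,-68,0],4,30],[[-110,-100,0],6,30],[[-145,-132,0],8,30],[[-180,-164,0],10,30],[[-215,-196,0],12,30],[[-250,-228,0],15.3,30],[[-285,-260,0],15.3,30],[[-320,-291,0],15.3,30],[[-350,-319,10],15.3,30],[[-375,-342,30],15.3,30],[[-395,-360,50],15.3,30],[[-408,-372,70],15.3,30],[[-408,-372,80],15.3,30],[[-408,-372,80],15.3,30],[[-408,-372,80],15.3,30]])

```text
time: 2.18
ee_pos: [0.4181, -0.0088, 0.3238]
tcp_rot: [0.001, 0.771, -0.637, -0.001]
contact_force: [0.3, 0.3, -0.0]
finger_gap: 0.0297
```

```bash
python3 - <<'E'
from plan import *
p=np.array([.983,.184,0]);C=np.array([.4677,-.0001,.08])
g=C-p*.050;g[2]=.052+.182;rel(g,p)
f=bot.grab_frame('wrist');save(f,'w1.png')
E
```

```text
t 2.1833 pos [ 0.4181 -0.0088  0.3238] F [ 0.28  0.25 -0.05] gap 0.029735966593095426
R [[0.188, -0.982, -0.003], [-0.982, -0.188, 0.0], [-0.001, 0.003, -1.0]] shift mm [ 0.7 -0.6 89.8] turn(+y/-y ahead) [-179.8    0.2]
```

View pics/w1.png

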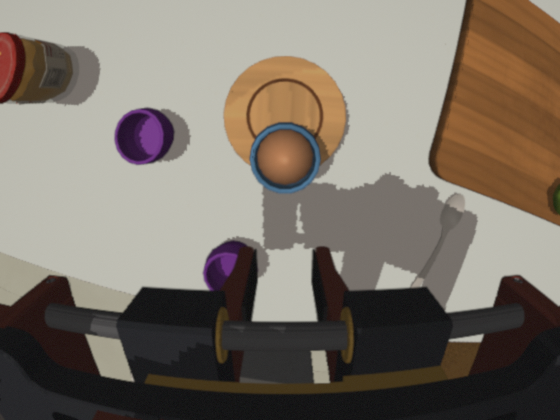

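The wrist view shows the blue cup at (285,158), in line with the stand middle at (285,115) and centred between the fingertips. I'll descend behind it, 19 mm short of contact.

>>> send_rows(motion=[[[0,0,15],0,30],[[0,0,35],0,30],[[0,0,55],0,30],[[0,0,70],0,30],[[0,0,82],0,30],[[0,-1,89],0,30],[[0,-1,90],0,30],[[0,-1,90],0,30],[[0,-1,90],0,30]])

```text
time: 2.98
ee_pos: [0.42, -0.0103, 0.2355]
tcp_rot: [-0.0, 0.769, -0.639, 0.001]
contact_force: [0.0, -0.4, -0.3]
finger_gap: 0.0299
```

```bash
python3 - <<'E'
from plan import *
p=np.array([.983,.184,0]);S=np.array([.4973,.0054,.04])
g=S-p*.0312;g[2]=.234;rel(g,p)
f=bot.grab_frame('wrist');save(f,'w2.png')
E
```

```text
t 2.9833 pos [ 0.42   -0.0103  0.2355] F [ 0.02 -0.39 -0.33] gap 0.02993747396782852
R [[0.184, -0.983, 0.002], [-0.983, -0.184, -0.0], [0.001, -0.001, -1.0]] shift mm [ -1.2 -47.6   1.6] turn(+y/-y ahead) [180.  -0.]
```

View pics/w2.png

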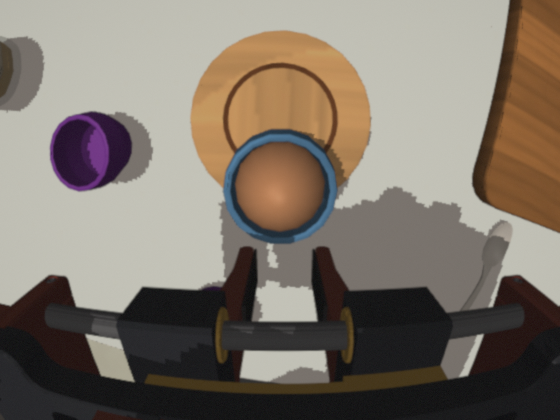

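>>> send_rows(motion=[[[-0.5,-2,0.5],0,30],[[-1,-4,1],0,30],[[-1.5,-6,1],0,30],[[-1.5,-8,1],0,30],[[-1.5,-10,1],0,30],[[-1.5,-11,1],0,30],[[-1.5,-12,1],0,30],[[-1.5,-13,1],0,30],[[-1.5,-13.8,1],0,30],[[-1.5,-14.6,1],0,30],[[-1.5,-15.4,1],0,30],[[-1.5,-16.2,1],0,30],[[-1.5,-17,1],0,30],[[-1.5,-17.8,1],0,30],[[-1.5,-18.6,1],0,30],[[-1.5,-19.4,1],0,30],[[-1.5,-20.2,1],0,30],[[-1.5,-21,1],0,30],[[-1.5,-21.8,1],0,30],[[-1.5,-22.6,1],0,30]])

```text
time: 4.7
ee_pos: [0.4414, -0.004, 0.2336]
tcp_rot: [0.0, 0.77, -0.638, -0.0]
contact_force: [-1.2, -0.3, 0.8]
finger_gap: 0.0304
```

>>> send_rows(motion=[[[0,-0.8,0],0,30],[[0,-1.6,0],0,30],[[0,-2.4,0],0,30],[[0,-3.2,0],0,30],[[0,-4,0],0,30],[[0,-4.8,0],0,30],[[0,-5.6,0],0,30],[[0,-6.4,0],0,30],[[0,-7.2,0],0,30],[[0,-8,0],0,30],[[0,-8.8,0],0,30],[[0,-9.6,0],0,30],[[0,-10.4,0],0,30],[[0,-11,0],0,30],[[0,-11.5,0],0,30],[[0,-12,0],0,30],[[0,-12,0],0,30]])

```text
time: 6.12
ee_pos: [0.4533, -0.0018, 0.2337]
tcp_rot: [-0.0, 0.77, -0.638, 0.0]
contact_force: [-1.2, -0.6, 0.0]
finger_gap: 0.03
```

```bash
python3 - <<'E'
from plan import *
p=np.array([.983,.184,0]);S=np.array([.4973,.0054,.04])
g=S-p*.0312;g[2]=.234;rel(g,p)
f=bot.grab_frame('wrist');i=f['img'][0:300,120:440];print(np.round(f['extrinsics'],3).tolist(),f['fx'],f['cx'],f['cy'])
t=bot.grab_frame('top')['img'][185:250,260:340]
cv2.imwrite('pics/w3.png',np.hstack([i,cv2.resize(t,(369,300),interpolation=cv2.INTER_CUBIC)])[:,:,::-1])
E
```

```text
t 6.1167 pos [ 0.4533 -0.0018  0.2337] F [-1.19 -0.61  0.03] gap 0.030024849710543606
R [[0.185, -0.983, 0.0], [-0.983, -0.185, 0.0], [-0.0, -0.0, -1.0]] shift mm [  1.  -13.3  -0.3] turn(+y/-y ahead) [-180.    0.]
[[0.185, -0.942, -0.28, 0.53], [-0.983, -0.177, -0.054, 0.012], [0.001, 0.285, -0.959, 0.214], [0.0, 0.0, 0.0, 1.0]] 325.19226210127806 284.0603372806778 212.7914021349325
```

View pics/w3.png

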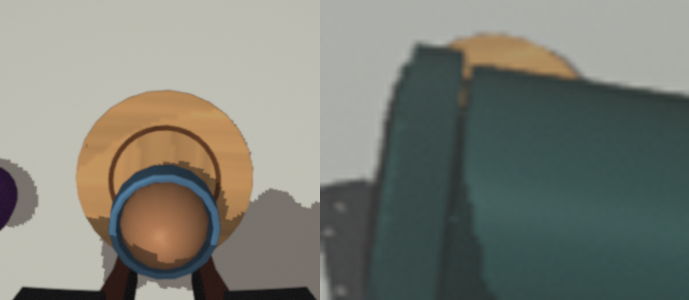

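```bash
cat >> h.py <<'E'
def fe(f,u,v,z):
    E=np.array(f['extrinsics']);a=np.array([u-f['cx'],v-f['cy']]);r=np.hypot(*a);t=r/f['fx']
    d=E[:3,:3]@np.array([*(a/r*np.sin(t)),np.cos(t)]);o=E[:3,3];return o+d*(z-o[2])/d[2]
E
python3 - <<'E'
from plan import *
f=bot.grab_frame('wrist');p=np.array([.983,.184,0])
for n,u,v,z in(('stand edge far',285,90,.04),('stand L',197,176,.04),('stand R',373,176,.04),('ring far outer',284,126,.04),('rim far',284,174,.082),('rim near',284,278,.082),('rim L',230,223,.082),('rim R',339,223,.082)):
  w=fe(f,u,v,z);print(n,np.round(w,4),'along',round(w@p*1000,1),'lat',round((w[1]*p[0]-w[0]*p[1])*1000,1))
E
```

```text
stand edge far [0.5456 0.014  0.04  ] along 538.9 lat -86.6
stand L [0.4914 0.0536 0.04  ] along 492.9 lat -37.7
stand R [ 0.5095 -0.0427  0.04  ] along 493.0 lat -135.7
ring far outer [0.5265 0.011  0.04  ] along 519.6 lat -86.1
rim far [0.508  0.0075 0.082 ] along 500.7 lat -86.1
rim near [ 0.461  -0.0013  0.082 ] along 452.9 lat -86.1
rim L [0.4828 0.0265 0.082 ] along 479.5 lat -62.7
rim R [ 0.4915 -0.0198  0.082 ] along 479.5 lat -109.9
```

Stand and ring centre sit 12.0 mm (wrist) to 13.3 mm (top) ahead of the cup, laterally aligned within 0.5 mm. The tolerance is 8 mm, so I'll push 12.4 mm and then back off.

>>> send_rows(motion=[[[0,-0.4,0],0,30],[[0,-1.2,0],0,30],[[0,-2,0],0,30],[[0,-2.8,0],0,30],[[0,-3.6,0],0,30],[[0,-4.4,0],0,30],[[0,-5.2,0],0,30],[[0,-6,0],0,30],[[0,-6.8,0],0,30],[[0,-7.6,0],0,30],[[0,-8.4,0],0,30],[[0,-9.2,0],0,30],[[0,-10,0],0,30],[[0,-10.7,0],0,30],[[0,-11.3,0],0,30],[[0,-11.8,0],0,30],[[0,-12.2,0],0,30],[[0,-12.4,0],0,30],[[0,-12.4,0],0,30]])

```text
time: 7.85
ee_pos: [0.4654, 0.0005, 0.2337]
tcp_rot: [-0.0, 0.77, -0.638, -0.0]
contact_force: [-1.2, -0.2, -1.2]
finger_gap: 0.0295
```

>>> send_rows(motion=[[[0,1,0],0,30],[[0,3,0],0,30],[[0,6,0],0,30],[[0,10,0],0,30],[[0,15,0],0,30],[[0,20,0],0,30],[[0,25,0],0,30],[[0,28,0],0,30],[[0,28,0],0,30]])

```text
time: 8.6
ee_pos: [0.4369, -0.0048, 0.2336]
tcp_rot: [0.0, 0.77, -0.639, -0.0]
contact_force: [-0.0, 0.6, -0.9]
finger_gap: 0.0297
```

```bash
python3 - <<'E'
from plan import *
f=bot.grab_frame('wrist');save(f,'w4.png');rel(np.zeros(3),np.array([.983,.184,0]))
E
```

```text
t 8.65 pos [ 0.4374 -0.0048  0.2337] F [-0.09 -0.05 -0.32] gap 0.030246975813314286
R [[0.184, -0.983, -0.0], [-0.983, -0.184, 0.0], [-0.0, 0.0, -1.0]] shift mm [-85.3 429.  233.8] turn(+y/-y ahead) [-180.    0.]
```

View pics/w4.png

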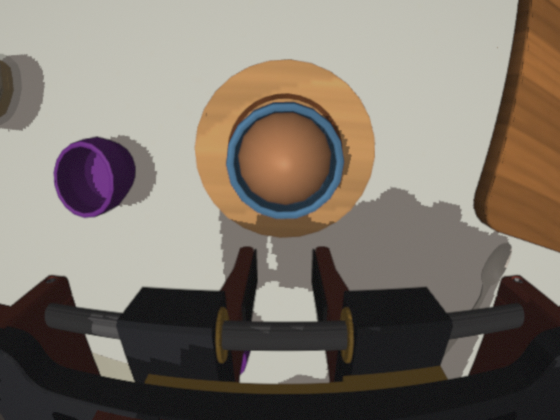

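The cup (centre about (285,160)) is upright with the egg in it, on the stand centred at (285,148); the shift between them looks like parallax. I'll raise the arm clear and check from the top camera.

>>> send_rows(motion=[[[0,5,-10],0,30],[[0,8,-35],0,30],[[0,8,-70],0,30],[[0,8,-100],0,30],[[30,8,-130],0,30],[[65,8,-150],0,30],[[100,8,-160],0,30],[[140,8,-160],0,30],[[180,8,-160],0,30],[[220,8,-160],0,30],[[260,8,-160],0,30],[[300,8,-160],0,30],[[330,8,-160],0,30],[[340,8,-160],0,30],[[340,8,-160],0,30],[[340,8,-160],0,30]])

```text
time: 9.98
ee_pos: [0.4923, -0.3397, 0.3936]
tcp_rot: [-0.0, 0.769, -0.639, -0.001]
contact_force: [-0.2, 0.3, -0.4]
finger_gap: 0.0301
```

```bash
python3 - <<'E'
from plan import *
a=bot.grab_frame('top');b=bot.grab_frame('side')
i=cv2.resize(a['img'][185:250,260:340],(400,325),interpolation=cv2.INTER_CUBIC);j=cv2.resize(b['img'][175:250,250:342],(398,325),interpolation=cv2.INTER_CUBIC)
cv2.imwrite('pics/f.png',np.hstack([i,j])[:,:,::-1])
cv2.imwrite('pics/g.png',a['img'][:,:,::-1])
d=cv2.absdiff(cv2.imread('pics/top.png'),cv2.imread('pics/g.png')).max(2)
for n,c in(('honey',(178,206)),('salt',(172,127)),('spoon',(379,258))): x,y=c;print(n,d[y-25:y+25,x-18:x+18].mean())
for z,l in((.04,'stand'),(.08,'cup')):
  pass
print('if centred, cup rim/top-of-egg px',proj(a,[.4973,.0054,.08]),'stand',proj(a,[.4973,.0054,.04]))
E
```

```text
honey 2.428888888888889
salt 2.618888888888889
spoon 2.4483333333333333
if centred, cup rim/top-of-egg px (np.float64(298.0870572179915), np.float64(213.30942780545064)) stand (np.float64(297.21559222657936), np.float64(214.21142042953147))
```

View pics/f.png

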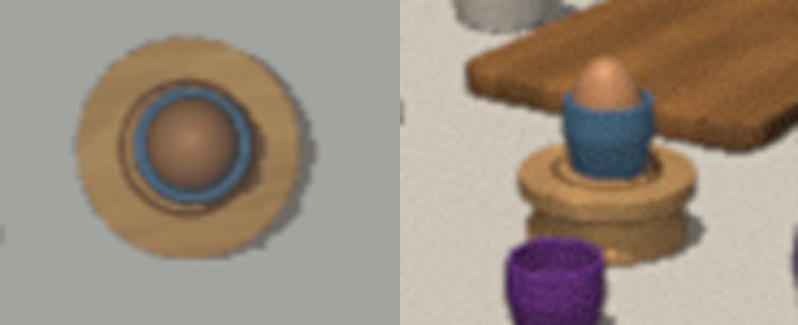

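The cup rim centre is at pixel (298.2, 213.6). If it were exactly centred it would be at (298.1, 213.3), so it is within about 1 mm. Handing in.

```bash
python3 -c "
from workcell import bot
print(bot.hand_in())"
```

```text
the job is handed in; nothing more can be done
None
```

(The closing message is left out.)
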